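# Point out the bored-through test disc and record it

## Task

One of the four steel discs on the light box has a hole right through its middle: point at it with the fingertips from two or three centimetres above its centre, touching nothing, and stay there for two seconds so that the inspection camera sees which one is meant. Then press the round button on the small console all the way down to record it, let it spring back and move clear. Do not touch any disc or bring the fingers low over any of the other three, and leave the other things on the bench where they are.

Things in the scene. Friction and masses are not known exactly. Their poses are not given: they have to be found in the camera images.
- bored_disc: dark steel disc with a 26 mm round hole right through its middle, through which the lit panel shows: 56 mm across, 12 mm thick, loose, lying flat on the panel of the light box; origin at the centre of its underside (its top is 12 mm above that), z up. This is the one to point at. To point at it, have the fingertips 10 to 40 mm above its top and the tool line within 25 mm of its centre
- plain_disc_a: solid dark steel disc, 56 mm across and 12 mm thick, no hole, flat top, loose on the lit panel; origin at the centre of its underside, z up
- plain_disc_b: solid dark steel disc, 56 mm across and 12 mm thick, no hole, flat top, loose on the lit panel; origin at the centre of its underside, z up
- hub_disc: solid dark steel disc, 56 mm across and 12 mm thick, no hole, with a raised hub 22 mm across and 8 mm high in the middle of its top (20 mm high in all), loose on the lit panel; origin at the centre of its underside, z up
- light_box: fixed cream light box, 260 mm (its x) by 340 mm (its y), with a bright flat panel on top, 54 mm above the bench; the four discs lie on it, in a different order each time, their centres 75 mm or more apart; origin at the centre of its underside on the bench, z up
- console: fixed small cream console, 110 mm (its x) by 150 mm (its y), flat top 45 mm above the bench, with the only button on it and two flat inlays beside that; origin at the centre of its underside, z up
- record_top (a point): centre of the top face of the record button when up; the point moves with the button. Black round push button, 34 mm across, in a grey housing on the console, its axis upright: press straight down from above
- record (a joint): travel of the record button, m: 0 up, 0.006 fully down; it counts as pressed beyond 0.0045. Fully down takes about 5 N and it springs back when let go
- bottle: amber bottle, 60 mm across, 130 mm tall, standing loose on the bench beyond the console; origin at the centre of its underside. Leave it
- beaker: open glass beaker, 70 mm across, 85 mm tall, standing loose on the bench to the left of the light box; origin at the centre of its underside. Leave it
- brush: flat brush with a wooden handle, about 0.2 m long, lying loose on the bench, to the left, nearer the robot than the light box; origin under its middle, handle to its -x. Leave it
Things that resemble listed ones, but are neither listed nor needed, are in the scene too. Leave any purple or red look-alike of the plain_disc_b alone.

How it is judged:
By the outcome, as a careful person would: the job done as asked, in the order asked, and still so for the second after the job is handed in, with the robot touching nothing.
It also fails if it takes over 45 s, if anything falls off the work surface, if the arm or the gripper's body presses on something with over 40 N, if the wrist force passes 120 N, or if a joint passes its speed limit or range.

## Robot

A 6-joint arm with a two-finger parallel gripper is mounted at the origin on the work surface. World frame = base frame: x ahead of the robot, y to its left, z up, the work surface at z = 0. Lengths are in m, angles in degrees, forces in N, time in s.
With the tool pointing down it reaches from about 0.3 to 0.875 m from the base axis. Payload 4.2 kg.
Tool frame: the origin (TCP) lies at the very end of the fingers, on their centre line; the grasp point (between the pads) lies 19 mm behind it; z points along the fingers, y is the direction in which the jaws open and shut (so a half turn about z gives the same grasp; the last joint's range is limited). The gripper opens to 85 mm and grips with 20 to 120 N. Pads are 22 mm wide; open, the fingers measure 114 mm over their backs; the gripper's body (76 mm by 85 mm) begins 54 mm behind the grasp point. The pads swing forward as they close: fully open they stand 13 mm farther back than shut.
Start: joints at [-1.146, 18.312, 89.639, -0, 72.044, -1.146], TCP at [0.575, 0, 0.209] pointing down, gripper open.
Joint ranges: [-177.97, 177.97], [-48.28, 115.42], [12.27, 149.76], [-77.06, 257.06], [2.81, 150.46], [-146.56, 146.56]. Speed limits (degrees/s): [147.25, 147.25, 180, 180, 180, 180].

## Interface

Orientations are given as [roll, pitch, yaw] about the fixed x, y, z axes, in that order (R = Rz(yaw) Ry(pitch) Rx(roll)).
In Python, from bench import get_state, grab_frame, finish_job gives the robot as it stands. The module is installed in compiled form; this text tells all that it offers.
- The arm moves only by the tool jog_arm, never from a script. Its argument "moves" is a list of rows, each a list of 6 numbers: the shift along the tool's x, y, z normalised to -1 to 1, where 1 is 200 mm, then the turn, a rotation vector about the tool's x, y, z normalised to -1 to 1, where 1 is 45 degrees. A call has 1 to 12 rows; each row shifts and turns the commanded pose from where the row before left it, along the tool's axes as they then stand; what a row does not reach is not made up. A row lasts 1/10 s, in which the tool goes at most 50 mm and 8.59 degrees, less where a joint would pass 70% of its speed; a pose out of reach is approached as far as the arm can. A call with a number of a shift or a turn outside -1 to 1 is refused whole. A call with a gripper value outside its range is refused whole. "hand" is the closure, from 0 (fully open) to 1 (shut), set as the call begins (left out, the last holds). The fingers move at their own pace and stop on an object; the grip force is fixed at half the most. Time passes only in rows, so rows that do not move let the fingers close. It gives the time, the measured TCP pose, the force and the opening at its end, in the units of the state.
- get_state(): the state, without advancing time (a new reading comes with each control period).
- grab_frame(name): name is "scene" or "side" or "wrist"; returns a dict with "pixels" (384x512x3 uint8, red, green, blue), "depth" (384x512 float32, m along the optical axis (not along the pixel's ray), 0 where there is no reading), "K" (3x3 intrinsics, pixels), "R" (3x3) and "t" (3): a world point X has camera coordinates R X + t. Camera axes: x right, y down, z forward; pixel columns grow to the right and rows downward; lengths in m; the calibration is good to about 2 mm. A picture is of the moment at which its call begins.
- finish_job(): hands the job in, once; it reports no verdict.
The state is a dict: "time_s": time; "qpos": joint angles; "qd": joint speeds; "effort": joint torques, N m; "ee_pos": TCP position; "tcp_rot": TCP orientation; "ft_force": force on the tool from outside, world axes, zero at the start; "ft_torque": the same for the moment, N m; "gripper_width": finger opening in m.
Only numpy, scipy, OpenCV 4.12 (cv2) and the standard library are available. Lean on these libraries where they do the work, as an engineer would, in place of code of your own. Each camera call takes 0.05 s, during which the arm holds its last target.

## Working session

There is one attempt and no reset: what is moved stays moved. The work goes in short steps, Python scripts to look and compute and a tool call to move; the robot and the scene stay as the last step left them, time stands still between calls to the robot, and variables do not carry over. Pictures are saved under pics/ and viewed, and the job is handed in when it is done.

Besides the shell and the picture viewer there is one more tool, called by a JSON object that holds its "fn" and its "kwargs", one argument or row to a line. jog_arm: Moves the arm, as the interface text tells. Scaled input: -1 to 1 covers 200 mm each way for a shift and 45 degrees each way for a turn. Its arguments: {"type":"object","properties":{"moves":{"type":"array"},"hand":{"type":"number"}},"required":["moves"]}

```bash
mkdir -p pics
cat > h.py <<'E'
import numpy as np, cv2
from bench import *
def save(n,f): cv2.imwrite(f'pics/{n}.png',cv2.cvtColor(f['pixels'],cv2.COLOR_RGB2BGR))
def ray(f,u,v,z):
    R,t=np.array(f['R']),np.array(f['t']);c=-R.T@t
    d=R.T@np.linalg.inv(f['K'])@np.array([u,v,1.]);return c+d*(z-c[2])/d[2]
def dep(f,u,v):
    d=f['depth'][int(v),int(u)];R,t=np.array(f['R']),np.array(f['t'])
    return R.T@(np.linalg.inv(f['K'])@np.array([u,v,1.])*d-t)
E
python3 - <<'E'
from h import *
import pickle
for n in ['scene','side','wrist']:
    f=grab_frame(n);save(n+'0',f);pickle.dump(f,open(n+'0.pkl','wb'))
print(get_state())
E
```

```text
{'time_s': 0.15, 'qpos': array([-1.14497366e+00,  1.83438649e+01,  8.96885679e+01, -1.63370744e-03,
        7.20436710e+01, -1.14674468e+00]), 'qd': array([ 0.05599414, -0.14566281, -0.21509932,  0.18240665, -0.02561112,
       -0.02091331]), 'effort': array([-9.13009580e-05, -4.15840280e+01, -2.34345907e+01, -1.12702321e-04,
        5.94026569e-03, -2.51738534e-06]), 'ee_pos': array([5.74629706e-01, 8.37177798e-06, 2.08081100e-01]), 'tcp_rot': array([-1.79923880e+02,  3.00762762e-05,  9.00022757e+01]), 'ft_force': array([ 0.50317221,  0.18953865, -0.16916985]), 'ft_torque': array([0.06595326, 0.01432428, 0.03273054]), 'gripper_width': 0.08534571848252157}
```

View pics/scene0.png

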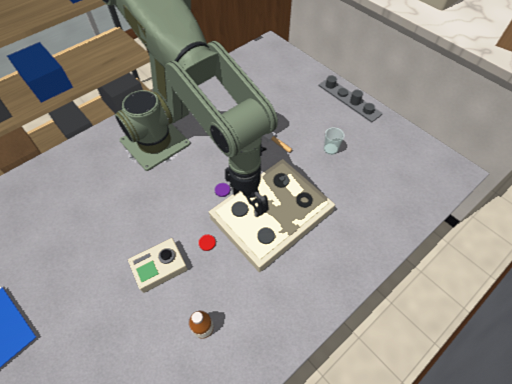

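View pics/side0.png

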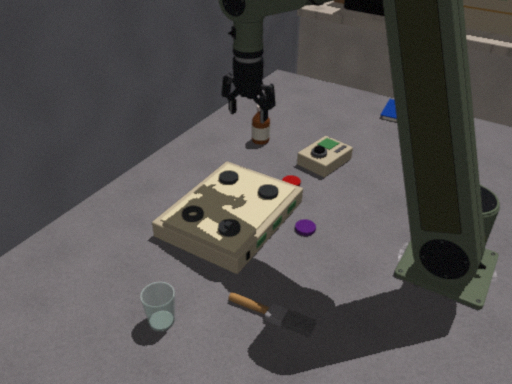

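View pics/wrist0.png

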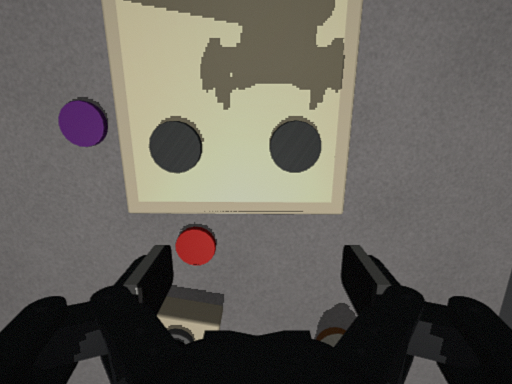

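Run:
```python
from h import *
import pickle
S=pickle.load(open('scene0.pkl','rb'));D=pickle.load(open('side0.pkl','rb'))
a=cv2.resize(S['pixels'][140:280,200:340],None,fx=4,fy=4,interpolation=2)
b=cv2.resize(D['pixels'][150:270,150:310],None,fx=4,fy=4,interpolation=2)
c=cv2.resize(S['pixels'][230:300,120:200],None,fx=6,fy=6,interpolation=2)
d=cv2.resize(D['pixels'][125:185,285:365],None,fx=6,fy=6,interpolation=2)
for n,i in zip(['cs','cd','ks','kd'],[a,b,c,d]): cv2.imwrite(f'pics/{n}.png',i[:,:,::-1])
```

```text
(no output)
```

View pics/cs.png

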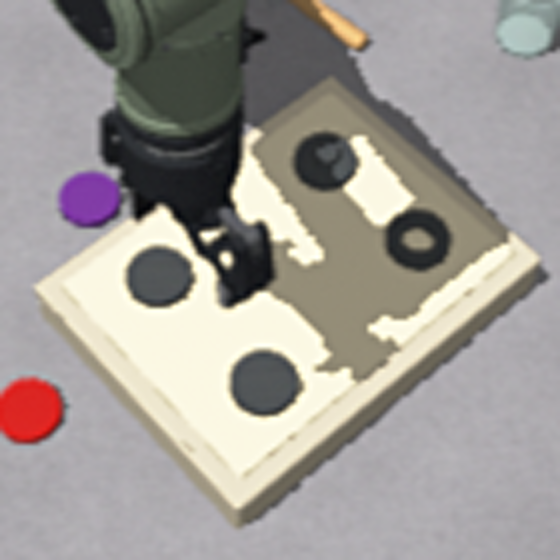

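View pics/cd.png

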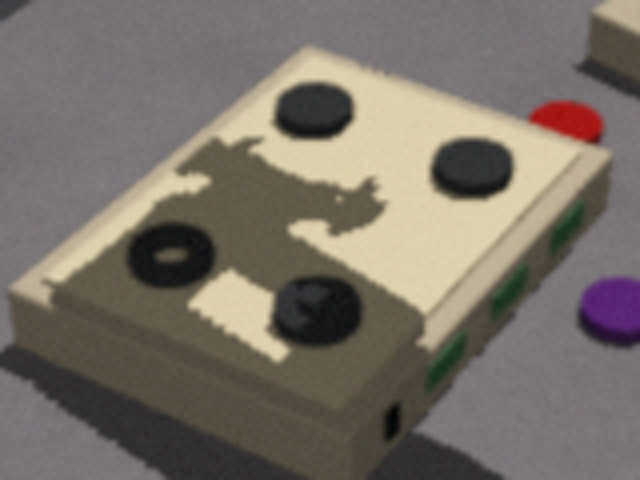

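View pics/ks.png

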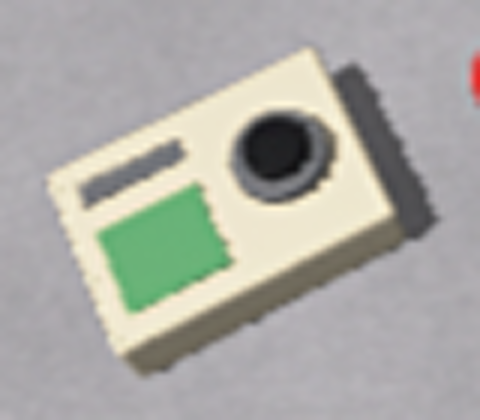

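View pics/kd.png

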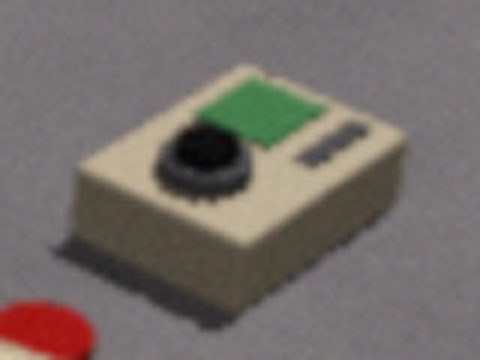

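Run:
```python
from h import *
import pickle
S=pickle.load(open('scene0.pkl','rb'));D=pickle.load(open('side0.pkl','rb'))
def off(x,y,s,x0,y0): return x0+(x+.5)/s-.5,y0+(y+.5)/s-.5
for n,p,q in [('bored',(418,239),(171,255)),('hub',(325,161),(316,310)),('pa',(160,276),(472,167)),('pb',(265,383),(314,109))]:
    a=off(*p,4,200,140);b=off(*q,4,150,150)
    print(n,ray(S,*a,.066).round(4),ray(D,*b,.066).round(4),dep(S,*a).round(3),dep(D,*b).round(3))
a=off(277,146,6,120,230);b=off(204,146,6,285,125)
for z in(.05,.06,.07):print(ray(S,*a,z).round(4),ray(D,*b,z).round(4))
print(dep(S,*a),dep(D,*b))
for u in range(160,173):print(u,dep(S,u,254).round(4))
```

```text
bored [0.6014 0.2197 0.066 ] [0.5967 0.2282 0.066 ] [0.597 0.226 0.053] [0.605 0.219 0.056]
hub [0.4928 0.2162 0.066 ] [0.4888 0.2246 0.066 ] [0.495 0.213 0.071] [0.487 0.228 0.069]
pa [0.4869 0.036  0.066 ] [0.4819 0.0447 0.066 ] [0.486 0.037 0.064] [0.482 0.045 0.066]
pb [0.6158 0.0356 0.066 ] [0.6104 0.0439 0.066 ] [0.616 0.035 0.067] [0.612 0.041 0.064]
[ 0.4527 -0.2343  0.05  ] [ 0.4696 -0.2543  0.05  ]
[ 0.4578 -0.235   0.06  ] [ 0.4633 -0.2388  0.06  ]
[ 0.4629 -0.2357  0.07  ] [ 0.457  -0.2234  0.07  ]
[ 0.45977157 -0.23528442  0.06392061] [ 0.45686369 -0.22307491  0.07018405]
160 [ 0.4521 -0.2491  0.071 ]
161 [ 0.4527 -0.2467  0.0684]
162 [ 0.4524 -0.2441  0.0639]
163 [ 0.4544 -0.2418  0.0639]
164 [ 0.457  -0.2395  0.065 ]
165 [ 0.4598 -0.2373  0.0664]
166 [ 0.4621 -0.2351  0.0672]
167 [ 0.463  -0.2326  0.0648]
168 [ 0.4663 -0.2305  0.0673]
169 [ 0.4662 -0.2279  0.0631]
170 [ 0.9675 -0.3049  1.0663]
171 [ 0.4671 -0.2228  0.0568]
172 [ 0.4696 -0.2205  0.0577]
```

{"fn": "jog_arm", "kwargs": {
  "moves": [
    [0.2, 0.03, 0, 0, 0, 0],
    [0.2, 0.03, 0, 0, 0, 0],
    [0.2, 0.03, 0, 0, 0, 0],
    [0, 0, 0, 0, 0, 0],
    [0, 0, 0, 0, 0, 0]
  ],
  "hand": 1
}}

```text
time_s: 0.65
ee_pos: [0.5927, 0.1206, 0.2082]
tcp_rot: [-179.9, 0.0, 90.1]
ft_force: [0.6, -0.7, -0.2]
gripper_width: 0.0123
```

Run:
```python
from h import *
import pickle
f=grab_frame('wrist');save('wrist1',f);pickle.dump(f,open('wrist1.pkl','wb'))
print(get_state()['ee_pos'],get_state()['tcp_rot'],-np.array(f['R']).T@f['t'])
```

```text
[0.59268439 0.11971855 0.20830934] [-1.79947912e+02  4.47475429e-02  9.00305729e+01] [0.59253425 0.19110693 0.37339503]
```

View pics/wrist1.png

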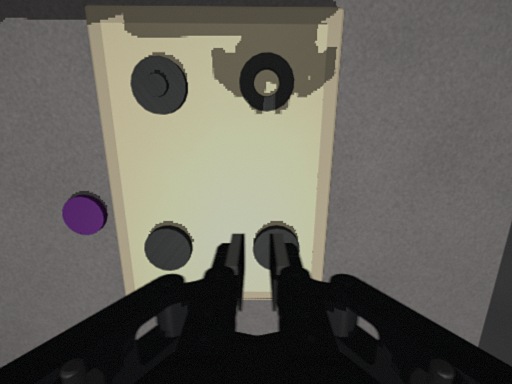

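Run:
```python
from h import *
import pickle
f=pickle.load(open('wrist1.pkl','rb'))
for p in [(266.5,81),(159,84)]:print(ray(f,*p,.066))
f=pickle.load(open('wrist0.pkl','rb'))
for p in [(175.5,146),(295.5,145.5)]:print(ray(f,*p,.066))
```

```text
[0.60191221 0.22238284 0.066     ]
[0.49394812 0.2193553  0.066     ]
[0.48757614 0.03741583 0.066     ]
[0.61532107 0.03799098 0.066     ]
```

{"fn": "jog_arm", "kwargs": {
  "moves": [
    [0.17, 0.015, 0, 0, 0, 0],
    [0.17, 0.015, 0, 0, 0, 0],
    [0.17, 0.01, 0, 0, 0, 0],
    [0, 0, 0.15, 0, 0, 0],
    [0, 0, 0.15, 0, 0, 0],
    [0, 0, 0.1, 0, 0, 0],
    [0, 0, 0.1, 0, 0, 0],
    [0, 0, 0.08, 0, 0, 0],
    [0, 0, 0, 0, 0, 0],
    [0, 0, 0, 0, 0, 0]
  ]
}}

```text
time_s: 1.7
ee_pos: [0.6013, 0.2209, 0.0931]
tcp_rot: [180.0, 0.0, 89.9]
ft_force: [0.2, 0.6, 0.4]
gripper_width: -0.0005
```

Run:
```python
from h import *
ims=[]
for n,(u,v) in [('scene',(304,200)),('side',(193,213)),('wrist',(256,230))]:
    f=grab_frame(n); u0=max(0,u-60);v0=max(0,v-60)
    if n=='wrist': ims.append(cv2.resize(f['pixels'],(320,240)))
    else: ims.append(cv2.resize(f['pixels'][v-60:v+60,u-60:u+60],(240,240),interpolation=2))
cv2.imwrite('pics/pt.png',np.hstack(ims)[:,:,::-1])
print(get_state()['time_s'],get_state()['ee_pos'])
```

```text
1.85 [0.60191186 0.22179236 0.09413003]
```

View pics/pt.png

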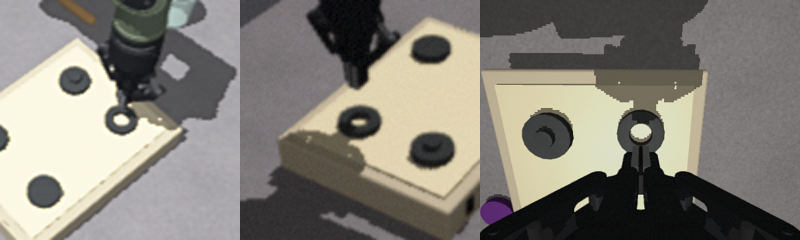

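{"fn": "jog_arm", "kwargs": {
  "moves": [
    [0, 0, 0.01, 0, 0, 0],
    [0, 0, 0, 0, 0, 0],
    [0, 0, 0, 0, 0, 0],
    [0, 0, 0, 0, 0, 0],
    [0, 0, 0, 0, 0, 0],
    [0, 0, 0, 0, 0, 0],
    [0, 0, 0, 0, 0, 0],
    [0, 0, 0, 0, 0, 0],
    [0, 0, 0, 0, 0, 0],
    [0, 0, 0, 0, 0, 0],
    [0, 0, 0, 0, 0, 0],
    [0, 0, 0, 0, 0, 0]
  ]
}}

```text
time_s: 3.05
ee_pos: [0.601, 0.222, 0.0908]
tcp_rot: [180.0, 0.0, 90.0]
ft_force: [-0.7, -0.0, -0.9]
gripper_width: 0.0001
```

{"fn": "jog_arm", "kwargs": {
  "moves": [
    [0, 0, 0, 0, 0, 0],
    [0, 0, 0, 0, 0, 0],
    [0, 0, 0, 0, 0, 0],
    [0, 0, 0, 0, 0, 0],
    [0, 0, 0, 0, 0, 0],
    [0, 0, 0, 0, 0, 0],
    [0, 0, 0, 0, 0, 0],
    [0, 0, 0, 0, 0, 0],
    [0, 0, 0, 0, 0, 0],
    [0, 0, 0, 0, 0, 0],
    [0, 0, 0, 0, 0, 0],
    [0, 0, 0, 0, 0, 0]
  ]
}}

```text
time_s: 4.25
ee_pos: [0.601, 0.222, 0.0907]
tcp_rot: [180.0, 0.0, 90.0]
ft_force: [-0.1, 0.3, -0.1]
gripper_width: 0.0001
```

{"fn": "jog_arm", "kwargs": {
  "moves": [
    [0, 0, 0, 0, 0, 0],
    [0, 0, 0, 0, 0, 0],
    [0, 0, 0, 0, 0, 0],
    [0, 0, 0, 0, 0, 0],
    [0, 0, 0, 0, 0, 0],
    [0, 0, 0, 0, 0, 0],
    [0, 0, 0, 0, 0, 0]
  ]
}}

```text
time_s: 4.95
ee_pos: [0.601, 0.222, 0.0907]
tcp_rot: [180.0, 0.0, 90.0]
ft_force: [-0.5, -0.2, 0.1]
gripper_width: 0.0001
```

{"fn": "jog_arm", "kwargs": {
  "moves": [
    [0, 0, -0.2, 0, 0, 0],
    [0, 0, -0.2, 0, 0, 0],
    [0, 0, -0.2, 0, 0, 0],
    [-0.2, -0.07, 0, 0, 0, 0],
    [-0.2, -0.07, 0, 0, 0, 0],
    [-0.2, -0.07, 0, 0, 0, 0],
    [-0.2, -0.07, 0, 0, 0, 0],
    [-0.2, -0.07, 0, 0, 0, 0],
    [-0.2, -0.07, 0, 0, 0, 0],
    [-0.2, -0.07, 0, 0, 0, 0],
    [-0.2, -0.07, 0, 0, 0, 0],
    [-0.2, -0.07, 0, 0, 0, 0]
  ]
}}

```text
time_s: 6.15
ee_pos: [0.4742, -0.1395, 0.211]
tcp_rot: [180.0, 0.0, 90.0]
ft_force: [-0.2, -0.2, -0.2]
gripper_width: -0.0001
```

{"fn": "jog_arm", "kwargs": {
  "moves": [
    [-0.2, -0.07, 0, 0, 0, 0],
    [-0.1, 0, 0, 0, 0, 0],
    [0, 0, 0, 0, 0, 0],
    [0, 0, 0, 0, 0, 0]
  ]
}}

```text
time_s: 6.55
ee_pos: [0.4609, -0.1978, 0.2107]
tcp_rot: [180.0, -0.0, 89.9]
ft_force: [0.5, -0.1, -0.4]
gripper_width: -0.0
```

Run:
```python
from h import *
import pickle
f=grab_frame('wrist');save('wrist2',f);pickle.dump(f,open('wrist2.pkl','wb'))
print(get_state()['ee_pos'],get_state()['tcp_rot'],-np.array(f['R']).T@f['t'])
```

```text
[ 0.46101166 -0.19726719  0.21067798] [-1.79997045e+02 -3.86704643e-02  9.00116960e+01] [ 0.46076313 -0.12755198  0.37602493]
```

View pics/wrist2.png

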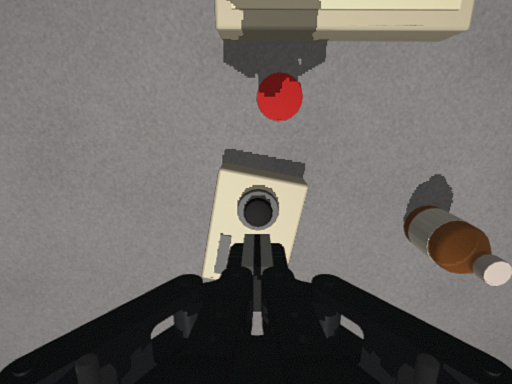

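Run:
```python
from h import *
import pickle
f=pickle.load(open('wrist2.pkl','rb'))
cv2.imwrite('pics/b.png',cv2.resize(f['pixels'][150:270,196:316],None,fx=5,fy=5,interpolation=2)[:,:,::-1])
for z in(.06,.065):print(ray(f,258,212,z),ray(f,258,208,z))
for v in range(180,228,3):print(v,dep(f,258,v).round(4))
```

```text
[ 0.46213909 -0.23762771  0.06      ] [ 0.46213723 -0.23270041  0.06      ]
[ 0.46211732 -0.23588614  0.065     ] [ 0.46211549 -0.2310368   0.065     ]
180 [ 0.4622 -0.2026  0.0456]
183 [ 0.4622 -0.2067  0.0435]
186 [ 0.4622 -0.21    0.045 ]
189 [ 0.4622 -0.2128  0.0487]
192 [ 0.4621 -0.2142  0.057 ]
195 [ 0.4621 -0.2176  0.0579]
198 [ 0.4621 -0.2206  0.06  ]
201 [ 0.4621 -0.2219  0.0674]
204 [ 0.4621 -0.2257  0.0667]
207 [ 0.4621 -0.2298  0.0651]
210 [ 0.4621 -0.2327  0.0673]
213 [ 0.4621 -0.2366  0.0664]
216 [ 0.4621 -0.2401  0.0668]
219 [ 0.4621 -0.2432  0.0684]
222 [ 0.4621 -0.2478  0.0659]
225 [ 0.4621 -0.2509  0.0675]
```

View pics/b.png

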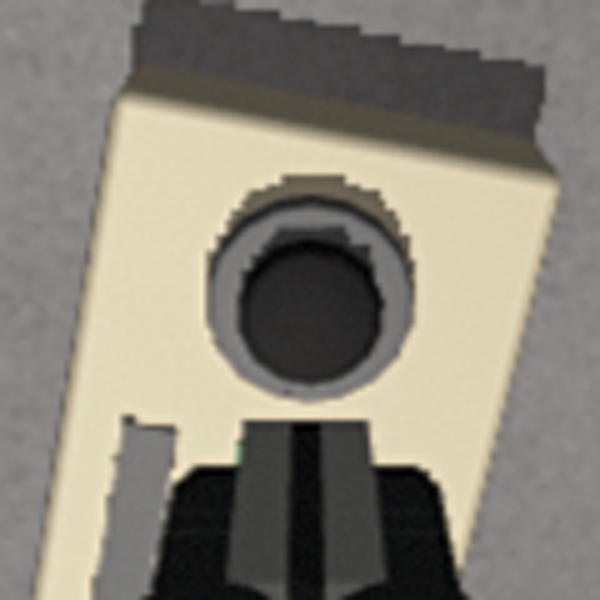

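{"fn": "jog_arm", "kwargs": {
  "moves": [
    [-0.19, 0.005, 0, 0, 0, 0],
    [0, 0, 0.2, 0, 0, 0],
    [0, 0, 0.2, 0, 0, 0],
    [0, 0, 0.15, 0, 0, 0],
    [0, 0, 0.1, 0, 0, 0],
    [0, 0, 0.02, 0, 0, 0],
    [0, 0, 0, 0, 0, 0],
    [0, 0, 0, 0, 0, 0]
  ]
}}

```text
time_s: 7.4
ee_pos: [0.4632, -0.2359, 0.0779]
tcp_rot: [179.9, 0.1, 90.1]
ft_force: [-0.2, -1.0, 0.7]
gripper_width: 0.0
```

Run:
```python
from h import *
ims=[]
for n,(u,v) in [('scene',(166,254)),('side',(319,150)),('wrist',(256,230))]:
    f=grab_frame(n)
    if n=='wrist': ims.append(cv2.resize(f['pixels'],(320,240)))
    else: ims.append(cv2.resize(f['pixels'][v-30:v+30,u-30:u+30],(240,240),interpolation=2))
cv2.imwrite('pics/pb.png',np.hstack(ims)[:,:,::-1])
print(get_state()['time_s'],get_state()['ee_pos'],get_state()['ft_force'])
```

```text
7.55 [ 0.46287473 -0.23622208  0.07800706] [ 0.05086874  0.00136555 -0.09893534]
```

View pics/pb.png

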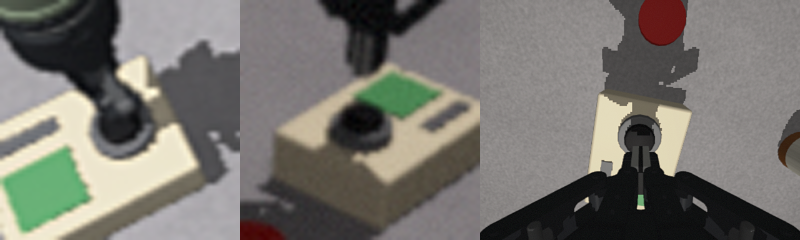

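{"fn": "jog_arm", "kwargs": {
  "moves": [
    [0, 0, 0.03, 0, 0, 0],
    [0, 0, 0.02, 0, 0, 0],
    [0, 0, 0, 0, 0, 0],
    [0, 0, 0, 0, 0, 0]
  ]
}}

```text
time_s: 7.95
ee_pos: [0.4619, -0.236, 0.0665]
tcp_rot: [-180.0, -0.0, 90.0]
ft_force: [0.7, 0.4, 0.3]
gripper_width: -0.0
```

{"fn": "jog_arm", "kwargs": {
  "moves": [
    [0, 0, 0.01, 0, 0, 0],
    [0, 0, 0, 0, 0, 0],
    [0, 0, 0, 0, 0, 0]
  ]
}}

```text
time_s: 8.25
ee_pos: [0.462, -0.236, 0.0647]
tcp_rot: [180.0, -0.0, 90.0]
ft_force: [0.5, -0.1, 0.3]
gripper_width: 0.0001
```

{"fn": "jog_arm", "kwargs": {
  "moves": [
    [0, 0, 0.01, 0, 0, 0],
    [0, 0, 0, 0, 0, 0],
    [0, 0, 0, 0, 0, 0]
  ]
}}

```text
time_s: 8.55
ee_pos: [0.462, -0.236, 0.0627]
tcp_rot: [-180.0, -0.0, 90.0]
ft_force: [0.7, 0.9, -0.5]
gripper_width: 0.0001
```

{"fn": "jog_arm", "kwargs": {
  "moves": [
    [0, 0, 0.01, 0, 0, 0],
    [0, 0, 0, 0, 0, 0],
    [0, 0, 0, 0, 0, 0]
  ]
}}

```text
time_s: 8.85
ee_pos: [0.462, -0.236, 0.0606]
tcp_rot: [-180.0, -0.0, 90.0]
ft_force: [0.6, 0.1, -0.2]
gripper_width: 0.0001
```

{"fn": "jog_arm", "kwargs": {
  "moves": [
    [0, 0, 0.01, 0, 0, 0],
    [0, 0, 0, 0, 0, 0],
    [0, 0, 0, 0, 0, 0]
  ]
}}

```text
time_s: 9.15
ee_pos: [0.462, -0.236, 0.0586]
tcp_rot: [-180.0, -0.0, 90.0]
ft_force: [-0.8, 0.1, 0.6]
gripper_width: -0.0001
```

{"fn": "jog_arm", "kwargs": {
  "moves": [
    [0, 0, 0.01, 0, 0, 0],
    [0, 0, 0, 0, 0, 0],
    [0, 0, 0, 0, 0, 0]
  ]
}}

```text
time_s: 9.45
ee_pos: [0.462, -0.236, 0.0566]
tcp_rot: [-180.0, -0.0, 90.0]
ft_force: [-0.5, 0.2, -0.0]
gripper_width: 0.0001
```

Run:
```python
from h import *
ims=[]
for n,(u,v) in [('scene',(166,254)),('side',(319,150)),('wrist',(258,215))]:
    f=grab_frame(n);w=30 if n!='wrist' else 60
    ims.append(cv2.resize(f['pixels'][v-w:v+w,u-w:u+w],(266,266),interpolation=2))
cv2.imwrite('pics/pb2.png',np.hstack(ims)[:,:,::-1])
s=get_state();print(s['time_s'],s['ee_pos'],s['ft_force'])
```

```text
9.6 [ 0.4620617  -0.23600889  0.05674728] [ 0.01071602  0.69693389 -0.33117914]
```

View pics/pb2.png

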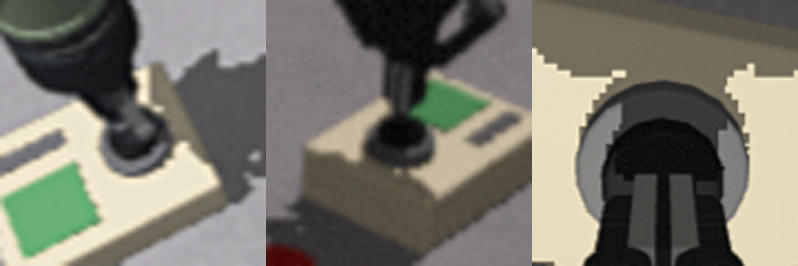

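{"fn": "jog_arm", "kwargs": {
  "moves": [
    [0, 0, 0.01, 0, 0, 0],
    [0, 0, 0, 0, 0, 0],
    [0, 0, 0, 0, 0, 0]
  ]
}}

```text
time_s: 9.9
ee_pos: [0.462, -0.236, 0.0546]
tcp_rot: [-180.0, -0.0, 90.0]
ft_force: [-0.9, -1.2, 0.4]
gripper_width: -0.0
```

{"fn": "jog_arm", "kwargs": {
  "moves": [
    [0, 0, 0.005, 0, 0, 0],
    [0, 0, 0, 0, 0, 0],
    [0, 0, 0, 0, 0, 0]
  ]
}}

```text
time_s: 10.2
ee_pos: [0.462, -0.236, 0.0537]
tcp_rot: [180.0, -0.0, 90.0]
ft_force: [0.3, -0.9, 0.2]
gripper_width: -0.0
```

Run:
```python
from h import *
import pickle
f=grab_frame('wrist')
cv2.imwrite('pics/b2.png',cv2.resize(f['pixels'][150:270,196:316],None,fx=5,fy=5,interpolation=2)[:,:,::-1])
for v in range(184,245,3):print(v,*[dep(f,u,v).round(4) for u in (252,258,264)])
s=get_state();print(s['ee_pos'],s['ft_force'],s['effort'],s['qpos'])
f=grab_frame('side')
cv2.imwrite('pics/s2.png',cv2.resize(f['pixels'][100:185,275:365],None,fx=6,fy=6,interpolation=2)[:,:,::-1])
```

```text
184 [ 0.4588 -0.2079  0.0447] [ 0.4626 -0.2079  0.0446] [ 0.4664 -0.2079  0.0446]
187 [ 0.4588 -0.2098  0.0448] [ 0.4626 -0.2097  0.0454] [ 0.4664 -0.2099  0.0444]
190 [ 0.4588 -0.2116  0.0452] [ 0.4626 -0.2115  0.0457] [ 0.4664 -0.2118  0.0447]
193 [ 0.4589 -0.2128  0.048 ] [ 0.4626 -0.2127  0.0486] [ 0.4664 -0.2138  0.0445]
196 [ 0.459  -0.2128  0.0547] [ 0.4626 -0.2128  0.0547] [ 0.4662 -0.2132  0.0535]
199 [ 0.459  -0.2139  0.0573] [ 0.4626 -0.2144  0.0558] [ 0.4661 -0.214   0.0571]
202 [ 0.459  -0.2159  0.0569] [ 0.4625 -0.2155  0.0583] [ 0.4661 -0.2157  0.0576]
205 [ 0.459  -0.2177  0.0572] [ 0.4625 -0.2172  0.0587] [ 0.4661 -0.2178  0.0568]
208 [ 0.459  -0.2196  0.057 ] [ 0.4626 -0.2197  0.0567] [ 0.4661 -0.2196  0.0571]
211 [ 0.459  -0.221   0.0584] [ 0.4626 -0.2208  0.0591] [ 0.4661 -0.2212  0.0581]
214 [ 0.4591 -0.2211  0.0635] [ 0.4625 -0.2209  0.0641] [ 0.466  -0.2214  0.0626]
217 [ 0.4591 -0.2218  0.0667] [ 0.4625 -0.2221  0.0659] [ 0.466  -0.2222  0.0656]
220 [ 0.4591 -0.2237  0.0664] [ 0.4625 -0.2233  0.0674] [ 0.4659 -0.2233  0.0675]
223 [ 0.4591 -0.2251  0.0675] [ 0.
[... 195 characters left out ...]
-0.2287  0.0677]
232 [ 0.4591 -0.2308  0.067 ] [ 0.4625 -0.2308  0.0672] [ 0.466  -0.2307  0.0674]
235 [ 0.4593 -0.2261  0.0819] [ 0.4625 -0.2263  0.0816] [ 0.4656 -0.2269  0.0801]
238 [ 0.4594 -0.2259  0.0861] [ 0.4624 -0.2259  0.0861] [ 0.4655 -0.226   0.0859]
241 [ 0.4595 -0.2258  0.0899] [ 0.4624 -0.2257  0.09  ] [ 0.4654 -0.2256  0.0902]
244 [ 0.4595 -0.2258  0.0932] [ 0.4624 -0.2256  0.0937] [ 0.4653 -0.226   0.0929]
[ 0.46201321 -0.23598387  0.05372028] [-1.08989342  0.27248738 -0.54950653] [ 4.25758362e-04 -3.94648182e+01 -1.78570372e+01 -3.30306943e-05
  1.33086451e-03  1.30625085e-05] [-2.83284580e+01  2.20410684e+01  1.09273522e+02  3.17244610e-03
  4.86840535e+01 -2.83303625e+01]
```

View pics/b2.png

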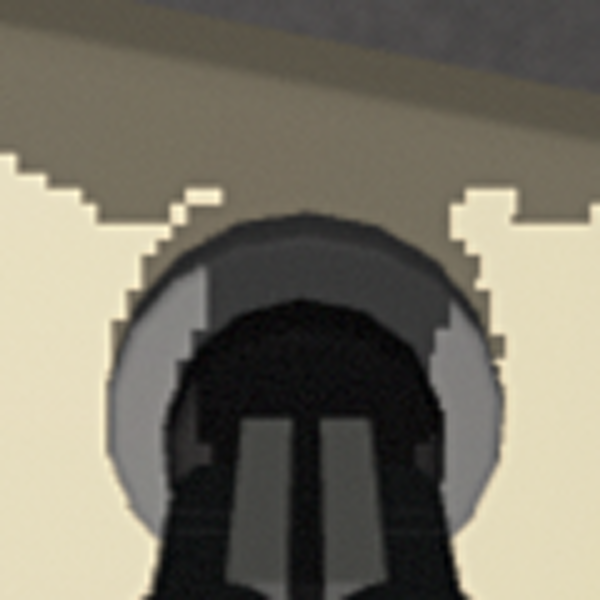

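View pics/s2.png

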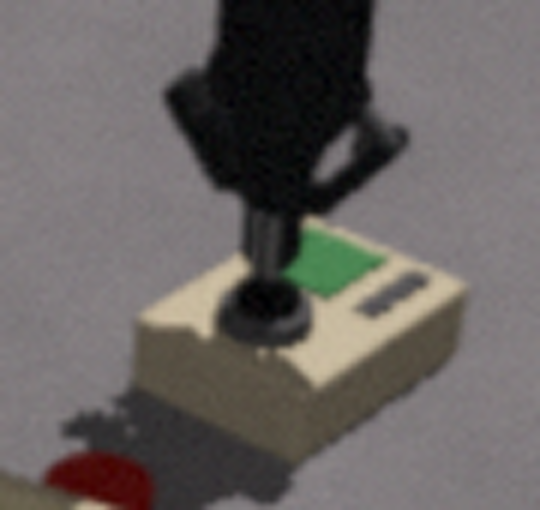

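Run:
```python
from h import *
import pickle
f=pickle.load(open('wrist0.pkl','rb'))
cv2.imwrite('pics/w0c.png',cv2.resize(f['pixels'][220:380,60:460],None,fx=2,fy=2,interpolation=2)[:,:,::-1])
for v in range(238,275,4):print(v,*[dep(f,u,v).round(3) for u in (152,160,168,346,354,362)])
f=pickle.load(open('wrist2.pkl','rb'));print('closed, tcp z .2107')
for v in range(228,262,3):print(v,*[dep(f,u,v).round(4) for u in (252,264)])
for v in range(262,384,8):print(v,*[dep(f,u,v).round(4) for u in (200,235,252,264,280)])
```

```text
238 [ 0.426 -0.099  0.001] [ 0.437 -0.099  0.001] [ 0.448 -0.099  0.   ] [ 0.701 -0.099 -0.001] [ 0.712 -0.099  0.001] [ 0.723 -0.098  0.001]
242 [ 0.425 -0.105  0.   ] [ 0.436 -0.105  0.001] [ 0.448 -0.105  0.001] [ 0.701 -0.105 -0.   ] [ 0.713 -0.105 -0.001] [ 0.724 -0.105 -0.   ]
246 [ 0.424 -0.111  0.001] [0.528 0.01  0.249] [0.532 0.009 0.248] [0.617 0.01  0.249] [0.621 0.01  0.25 ] [ 0.725 -0.112 -0.001]
250 [0.526 0.01  0.253] [0.53  0.01  0.253] [0.531 0.007 0.248] [0.617 0.009 0.25 ] [0.619 0.01  0.254] [0.623 0.01  0.254]
254 [0.528 0.01  0.258] [0.531 0.01  0.257] [0.532 0.006 0.249] [0.617 0.006 0.25 ] [0.618 0.01  0.258] [0.621 0.011 0.258]
258 [0.529 0.011 0.262] [0.532 0.009 0.26 ] [0.532 0.004 0.249] [0.617 0.004 0.249] [0.617 0.01  0.261] [0.62  0.01  0.262]
262 [0.53  0.01  0.266] [0.532 0.008 0.26 ] [0.532 0.002 0.25 ] [0.617 0.003 0.252] [0.617 0.008 0.261] [0.619 0.01  0.265]
266 [0.531 0.01  0.268] [0.531 0.005 0.26 ] [0.532 0.    0.251] [0.617 0.001 0.252] [0.617 0.006 0.261] [0.618 0.01  0.268]
270 [0.532 0.009 0.269] [0.532 0.004 0.261] [ 0.531 -0.002  0.251]
[... 2353 characters left out ...]
123] [ 0.4665 -0.182   0.3178]
350 [ 0.4473 -0.1812  0.3212] [ 0.4551 -0.1857  0.3166] [ 0.4594 -0.1885  0.3138] [ 0.4626 -0.1869  0.3154] [ 0.4664 -0.1828  0.3196]
358 [ 0.4477 -0.1813  0.3234] [ 0.4551 -0.1879  0.317 ] [ 0.4595 -0.1881  0.3168] [ 0.4626 -0.1876  0.3172] [ 0.4664 -0.1852  0.3196]
366 [ 0.4486 -0.1791  0.3277] [ 0.4554 -0.1871  0.3201] [ 0.4595 -0.1872  0.32  ] [ 0.4625 -0.1886  0.3188] [ 0.4665 -0.1876  0.3197]
374 [ 0.4491 -0.1788  0.3299] [ 0.4555 -0.187   0.3224] [ 0.4596 -0.1883  0.3213] [ 0.4625 -0.1877  0.3218] [ 0.4663 -0.1877  0.3219]
382 [ 0.4494 -0.1787  0.3317] [ 0.4556 -0.1879  0.3238] [ 0.4596 -0.1885  0.3233] [ 0.4624 -0.1872  0.3244] [ 0.4662 -0.1883  0.3235]
```

View pics/w0c.png

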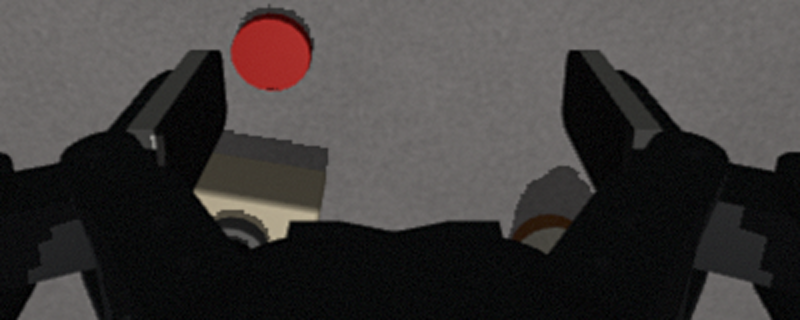

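The wrist-camera depth puts the actual fingertips about 25 mm above the reported TCP. That fits with no contact at a TCP reading of 0.054, 13 mm below the cap top. My earlier pointing was therefore about 50 mm above the disc, too high, so I'll redo it before pressing anything.

{"fn": "jog_arm", "kwargs": {
  "moves": [
    [0, 0, -0.2, 0, 0, 0],
    [0, 0, -0.2, 0, 0, 0],
    [0, 0, -0.2, 0, 0, 0],
    [0, 0, -0.18, 0, 0, 0],
    [0.2, 0.06, 0, 0, 0, 0],
    [0.2, 0.06, 0, 0, 0, 0],
    [0.2, 0.06, 0, 0, 0, 0],
    [0.2, 0.06, 0, 0, 0, 0],
    [0.2, 0.06, 0, 0, 0, 0],
    [0.2, 0.06, 0, 0, 0, 0],
    [0.2, 0.06, 0, 0, 0, 0],
    [0.2, 0.06, 0, 0, 0, 0]
  ]
}}

```text
time_s: 11.5
ee_pos: [0.5582, 0.0857, 0.2098]
tcp_rot: [180.0, 0.0, 90.0]
ft_force: [0.0, 0.3, 0.3]
gripper_width: 0.0003
```

{"fn": "jog_arm", "kwargs": {
  "moves": [
    [0.2, 0.06, 0, 0, 0, 0],
    [0.2, 0.06, 0, 0, 0, 0],
    [0.2, 0.06, 0, 0, 0, 0],
    [0.09, 0.035, 0, 0, 0, 0],
    [0, 0, 0.2, 0, 0, 0],
    [0, 0, 0.2, 0, 0, 0],
    [0, 0, 0.1, 0, 0, 0],
    [0, 0, 0.1, 0, 0, 0],
    [0, 0, 0, 0, 0, 0],
    [0, 0, 0, 0, 0, 0]
  ]
}}

```text
time_s: 12.5
ee_pos: [0.6012, 0.2221, 0.09]
tcp_rot: [-180.0, 0.0, 90.0]
ft_force: [-0.4, 0.0, 1.0]
gripper_width: 0.0001
```

Run:
```python
from h import *
f=grab_frame('wrist');save('wrist3',f)
s=get_state();print(s['time_s'],s['ee_pos'],-np.array(f['R']).T@f['t'])
for v in range(160,245,4):print(v,*[dep(f,u,v).round(4) for u in (240,252,264)])
```

```text
12.55 [0.60178165 0.2222542  0.09085294] [0.60098309 0.29244219 0.25524511]
160 [0.5892 0.2611 0.0543] [0.5976 0.2611 0.0546] [0.6061 0.261  0.0537]
164 [0.5891 0.2582 0.0538] [0.5976 0.2582 0.0541] [0.6061 0.2582 0.0542]
168 [0.589  0.2553 0.0536] [0.5976 0.2555 0.0548] [0.6062 0.2553 0.0539]
172 [0.589  0.2526 0.0546] [0.5976 0.2525 0.054 ] [0.6062 0.2524 0.0538]
176 [0.5889 0.2494 0.0535] [0.5976 0.2495 0.0537] [0.6062 0.2496 0.0541]
180 [0.5889 0.2466 0.0541] [0.5977 0.249  0.0644] [0.606  0.2487 0.0635]
184 [0.5896 0.2464 0.0655] [0.5978 0.2467 0.0668] [0.6059 0.2467 0.0666]
188 [0.5896 0.244  0.0671] [0.5977 0.2437 0.0658] [0.606  0.2435 0.0652]
192 [0.5895 0.2411 0.0669] [0.5977 0.2408 0.0656] [0.6059 0.2411 0.0668]
196 [0.5894 0.238  0.0658] [0.5977 0.2381 0.0662] [0.606  0.2382 0.0666]
200 [0.5893 0.2348 0.0649] [0.5977 0.2349 0.0652] [0.606  0.2354 0.0668]
204 [0.5894 0.2325 0.0667] [0.5975 0.2287 0.0548] [0.6064 0.2283 0.0535]
208 [0.5893 0.2294 0.0661] [0.5975 0.2251 0.0535] [0.6064 0.2253 0.0538]
212 [0.5892 0.226  0.0649] [0.5974 0.222  0.0536] [0.6064 0.2222 0.0541]
216 [0.5888 0.2208 0.0588] [0.5975 0.2192 0.0546] [0.6064 0.2192 0.0545]
220 [0.5891 0.2197 0.0643] [0.5974 0.2158 0.054 ] [0.6064 0.2161 0.0546]
224 [0.5891 0.2173 0.0659] [0.5974 0.213  0.0551] [0.6064 0.2132 0.0554]
228 [0.5891 0.2145 0.0665] [0.5974 0.2093 0.0538] [0.6065 0.2095 0.0543]
232 [0.589  0.2112 0.0658] [0.5975 0.2095 0.0619] [0.6063 0.2098 0.0627]
236 [0.589  0.2082 0.0661] [0.5985 0.232  0.1196] [0.6047 0.2323 0.1202]
240 [0.589  0.2053 0.0668] [0.5986 0.2322 0.1248] [0.6046 0.2321 0.1246]
244 [0.5923 0.2277 0.12  ] [0.5987 0.2324 0.1297] [0.6045 0.2318 0.1286]
```

View pics/wrist3.png

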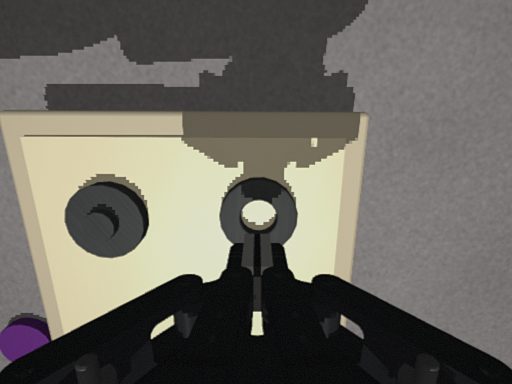

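{"fn": "jog_arm", "kwargs": {
  "moves": [
    [0, 0, 0.06, 0, 0, 0],
    [0, 0, 0.05, 0, 0, 0],
    [0, 0, 0, 0, 0, 0],
    [0, 0, 0, 0, 0, 0],
    [0, 0, 0, 0, 0, 0]
  ]
}}

```text
time_s: 13.05
ee_pos: [0.6013, 0.2221, 0.068]
tcp_rot: [180.0, -0.0, 90.0]
ft_force: [-0.1, 0.6, -1.4]
gripper_width: 0.0002
```

Run:
```python
from h import *
f=grab_frame('wrist');save('wrist4',f)
s=get_state();print(s['time_s'],s['ee_pos'])
for v in range(224,252,2):print(v,*[dep(f,u,v).round(4) for u in (240,252,264)])
f=grab_frame('side');cv2.imwrite('pics/s4.png',cv2.resize(f['pixels'][130:270,130:300],None,fx=4,fy=4,interpolation=2)[:,:,::-1])
```

```text
13.1 [0.60131342 0.22210949 0.06810395]
224 [0.5898 0.2215 0.0543] [0.5979 0.2217 0.0548] [0.606  0.2213 0.0538]
226 [0.5898 0.2198 0.0537] [0.5979 0.2197 0.0536] [0.606  0.2198 0.0537]
228 [0.5899 0.219  0.0552] [0.5979 0.2185 0.054 ] [0.606  0.2185 0.054 ]
230 [0.5897 0.2167 0.0533] [0.5979 0.2171 0.0542] [0.606  0.2168 0.0536]
232 [0.5899 0.2164 0.056 ] [0.5979 0.2154 0.0537] [0.606  0.2156 0.054 ]
234 [0.59   0.2162 0.059 ] [0.5986 0.2317 0.0943] [0.6048 0.2324 0.096 ]
236 [0.5901 0.2158 0.0613] [0.5986 0.2322 0.0979] [0.6047 0.2328 0.0994]
238 [0.5903 0.2161 0.0649] [0.5986 0.2321 0.1003] [0.6047 0.2323 0.1008]
240 [0.601  0.2924 0.2333] [0.5987 0.2323 0.1032] [0.6047 0.2322 0.1028]
242 [0.5904 0.2139 0.0662] [0.5987 0.232  0.1047] [0.6046 0.2322 0.1052]
244 [0.5925 0.2284 0.0996] [0.5987 0.2319 0.1068] [0.6045 0.2324 0.1079]
246 [0.5926 0.2284 0.1017] [0.5988 0.232  0.1092] [0.6045 0.232  0.1093]
248 [0.5927 0.2283 0.1038] [0.5988 0.2326 0.1125] [0.6044 0.2321 0.1114]
250 [0.5927 0.2274 0.1042] [0.5989 0.2321 0.1135] [0.6044 0.2324 0.1142]
```

View pics/s4.png

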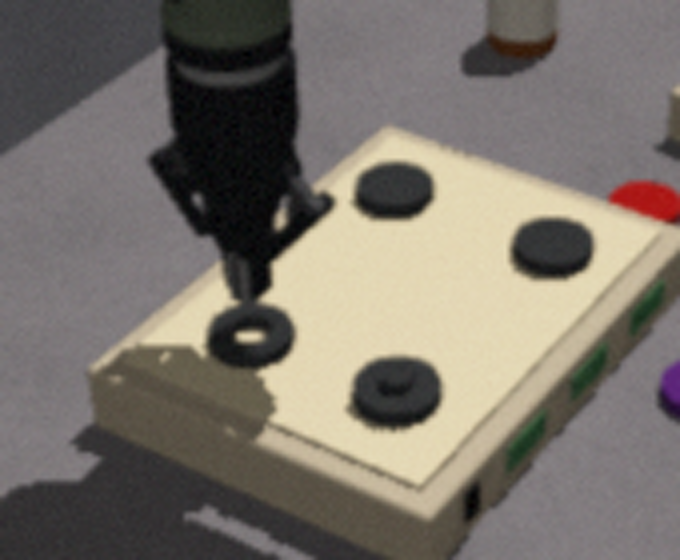

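The side view shows the tips above the ring at about (248,300) in the crop, and the wrist depth puts them about 27 mm above the disc. I'll hold here.

{"fn": "jog_arm", "kwargs": {
  "moves": [
    [0, 0, 0, 0, 0, 0],
    [0, 0, 0, 0, 0, 0],
    [0, 0, 0, 0, 0, 0],
    [0, 0, 0, 0, 0, 0],
    [0, 0, 0, 0, 0, 0],
    [0, 0, 0, 0, 0, 0],
    [0, 0, 0, 0, 0, 0],
    [0, 0, 0, 0, 0, 0],
    [0, 0, 0, 0, 0, 0],
    [0, 0, 0, 0, 0, 0],
    [0, 0, 0, 0, 0, 0],
    [0, 0, 0, 0, 0, 0]
  ]
}}

```text
time_s: 14.35
ee_pos: [0.601, 0.222, 0.0677]
tcp_rot: [180.0, 0.0, 90.0]
ft_force: [-0.5, 0.2, 0.6]
gripper_width: 0.0
```

{"fn": "jog_arm", "kwargs": {
  "moves": [
    [0, 0, 0, 0, 0, 0],
    [0, 0, 0, 0, 0, 0],
    [0, 0, 0, 0, 0, 0],
    [0, 0, 0, 0, 0, 0],
    [0, 0, 0, 0, 0, 0],
    [0, 0, 0, 0, 0, 0],
    [0, 0, 0, 0, 0, 0],
    [0, 0, 0, 0, 0, 0],
    [0, 0, 0, 0, 0, 0],
    [0, 0, 0, 0, 0, 0],
    [0, 0, 0, 0, 0, 0],
    [0, 0, 0, 0, 0, 0]
  ]
}}

```text
time_s: 15.55
ee_pos: [0.601, 0.222, 0.0678]
tcp_rot: [180.0, -0.0, 90.0]
ft_force: [0.2, 0.5, -0.1]
gripper_width: -0.0002
```

{"fn": "jog_arm", "kwargs": {
  "moves": [
    [0, 0, 0, 0, 0, 0],
    [0, 0, 0, 0, 0, 0],
    [0, 0, 0, 0, 0, 0],
    [0, 0, -0.2, 0, 0, 0],
    [0, 0, -0.2, 0, 0, 0],
    [0, 0, -0.2, 0, 0, 0],
    [0, 0, -0.11, 0, 0, 0],
    [-0.2, -0.06, 0, 0, 0, 0],
    [-0.2, -0.06, 0, 0, 0, 0],
    [-0.2, -0.06, 0, 0, 0, 0],
    [-0.2, -0.06, 0, 0, 0, 0],
    [-0.2, -0.06, 0, 0, 0, 0]
  ]
}}

```text
time_s: 16.75
ee_pos: [0.5403, 0.0206, 0.2099]
tcp_rot: [180.0, 0.0, 90.0]
ft_force: [0.5, 0.2, 0.3]
gripper_width: -0.0003
```

{"fn": "jog_arm", "kwargs": {
  "moves": [
    [-0.2, -0.06, 0, 0, 0, 0],
    [-0.2, -0.06, 0, 0, 0, 0],
    [-0.2, -0.06, 0, 0, 0, 0],
    [-0.2, -0.06, 0, 0, 0, 0],
    [-0.2, -0.06, 0, 0, 0, 0],
    [-0.2, -0.06, 0, 0, 0, 0],
    [-0.09, -0.035, 0, 0, 0, 0],
    [0, 0, 0.2, 0, 0, 0],
    [0, 0, 0.2, 0, 0, 0],
    [0, 0, 0.2, 0, 0, 0],
    [0, 0, 0.15, 0, 0, 0],
    [0, 0, 0, 0, 0, 0]
  ]
}}

```text
time_s: 17.95
ee_pos: [0.459, -0.2345, 0.0562]
tcp_rot: [-179.5, -0.2, 90.0]
ft_force: [0.0, 0.1, -0.1]
gripper_width: -0.0003
```

{"fn": "jog_arm", "kwargs": {
  "moves": [
    [0, 0, 0.03, 0, 0, 0],
    [0, 0, 0, 0, 0, 0],
    [0, 0, 0, 0, 0, 0]
  ]
}}

```text
time_s: 18.25
ee_pos: [0.4631, -0.2365, 0.0553]
tcp_rot: [179.8, 0.1, 90.0]
ft_force: [-0.4, -0.1, 1.0]
gripper_width: 0.0001
```

{"fn": "jog_arm", "kwargs": {
  "moves": [
    [0, 0, 0.02, 0, 0, 0],
    [0, 0, 0.02, 0, 0, 0],
    [0, 0, 0, 0, 0, 0],
    [0, 0, 0, 0, 0, 0],
    [0, 0, 0, 0, 0, 0]
  ]
}}

```text
time_s: 18.75
ee_pos: [0.4621, -0.2361, 0.0458]
tcp_rot: [180.0, 0.0, 90.0]
ft_force: [-0.7, -0.0, 0.5]
gripper_width: -0.0001
```

{"fn": "jog_arm", "kwargs": {
  "moves": [
    [0, 0, 0.015, 0, 0, 0],
    [0, 0, 0, 0, 0, 0],
    [0, 0, 0, 0, 0, 0]
  ]
}}

```text
time_s: 19.05
ee_pos: [0.4624, -0.2362, 0.043]
tcp_rot: [179.9, 0.0, 90.0]
ft_force: [0.5, -0.6, 2.1]
gripper_width: 0.0003
```

{"fn": "jog_arm", "kwargs": {
  "moves": [
    [0, 0, 0.01, 0, 0, 0],
    [0, 0, 0, 0, 0, 0],
    [0, 0, 0, 0, 0, 0]
  ]
}}

```text
time_s: 19.35
ee_pos: [0.4624, -0.2362, 0.0409]
tcp_rot: [179.9, 0.0, 90.0]
ft_force: [0.8, -1.8, 3.1]
gripper_width: 0.0
```

{"fn": "jog_arm", "kwargs": {
  "moves": [
    [0, 0, 0.01, 0, 0, 0],
    [0, 0, 0, 0, 0, 0],
    [0, 0, 0, 0, 0, 0]
  ]
}}

```text
time_s: 19.65
ee_pos: [0.4624, -0.2362, 0.0389]
tcp_rot: [180.0, 0.0, 90.0]
ft_force: [1.4, -0.2, 4.8]
gripper_width: -0.0
```

{"fn": "jog_arm", "kwargs": {
  "moves": [
    [0, 0, 0.01, 0, 0, 0],
    [0, 0, 0, 0, 0, 0],
    [0, 0, 0, 0, 0, 0]
  ]
}}

```text
time_s: 19.95
ee_pos: [0.4625, -0.2362, 0.0383]
tcp_rot: [179.9, 0.0, 90.0]
ft_force: [-1.6, 0.8, 14.8]
gripper_width: 0.0001
```

Run:
```python
from h import *
f=grab_frame('wrist')
for v in range(205,236,3):print(v,*[dep(f,u,v).round(4) for u in (252,258,264)])
s=get_state();print(s['ee_pos'],s['ft_force'])
```

```text
205 [ 0.4597 -0.2134  0.0559] [ 0.4629 -0.2126  0.0582] [ 0.4662 -0.2134  0.0559]
208 [ 0.4597 -0.2146  0.0572] [ 0.4629 -0.2144  0.0579] [ 0.4662 -0.2149  0.0564]
211 [ 0.4597 -0.2161  0.0578] [ 0.4629 -0.2163  0.0574] [ 0.4662 -0.2164  0.0571]
214 [ 0.4597 -0.218   0.0575] [ 0.4629 -0.2179  0.0576] [ 0.4662 -0.218   0.0575]
217 [ 0.4596 -0.2198  0.0572] [ 0.4629 -0.2199  0.057 ] [ 0.4662 -0.2194  0.0582]
220 [ 0.4597 -0.2211  0.0583] [ 0.4629 -0.2212  0.0581] [ 0.4662 -0.2215  0.0573]
223 [ 0.4597 -0.2218  0.061 ] [ 0.4629 -0.2219  0.0607] [ 0.4661 -0.2221  0.0604]
226 [ 0.4597 -0.2232  0.0619] [ 0.4629 -0.2235  0.0611] [ 0.4661 -0.2233  0.0616]
229 [ 0.4597 -0.2252  0.0611] [ 0.4629 -0.2254  0.0606] [ 0.4661 -0.2249  0.0617]
232 [ 0.4597 -0.2269  0.0611] [ 0.4629 -0.2267  0.0618] [ 0.4661 -0.2271  0.0607]
235 [ 0.4597 -0.2265  0.0661] [ 0.4629 -0.2263  0.0665] [ 0.466  -0.2261  0.067 ]
[ 0.46244669 -0.23622103  0.03827474] [-1.22376061  0.46917959 14.31616736]
```

Bottomed out: the cap went from 0.0673 to 0.0613, which is 6 mm, and the force is 14.5 N. Releasing and moving clear.

{"fn": "jog_arm", "kwargs": {
  "moves": [
    [0, 0, 0, 0, 0, 0],
    [0, 0, -0.05, 0, 0, 0],
    [0, 0, -0.1, 0, 0, 0],
    [0, 0, -0.2, 0, 0, 0],
    [0, 0, -0.2, 0, 0, 0],
    [0, 0, -0.2, 0, 0, 0],
    [0, 0, 0, 0, 0, 0],
    [0, 0, 0, 0, 0, 0],
    [0, 0, 0, 0, 0, 0],
    [0, 0, 0, 0, 0, 0]
  ]
}}

```text
time_s: 21.0
ee_pos: [0.4609, -0.2354, 0.1849]
tcp_rot: [-179.8, -0.1, 90.0]
ft_force: [0.8, 1.3, 0.5]
gripper_width: -0.0003
```

Run:
```python
from h import *
f=grab_frame('wrist');save('wrist5',f)
for v in range(200,226,4):print(v,dep(f,258,v).round(4))
f=grab_frame('scene');save('scene5',f)
s=get_state();print(s['time_s'],s['ee_pos'],s['ft_force'],np.abs(s['qd']).max())
```

```text
200 [ 0.4615 -0.2503  0.0677]
204 [ 0.4616 -0.2583  0.056 ]
208 [ 0.4616 -0.2662  0.0458]
212 [ 0.4616 -0.271   0.0458]
216 [ 0.4616 -0.2764  0.0439]
220 [ 0.4616 -0.2806  0.0457]
224 [ 0.4616 -0.2853  0.046 ]
21.1 [ 0.46134306 -0.23563134  0.18531849] [-0.34726695 -0.30196948 -0.23279105] 0.5523914682901558
```

View pics/scene5.png

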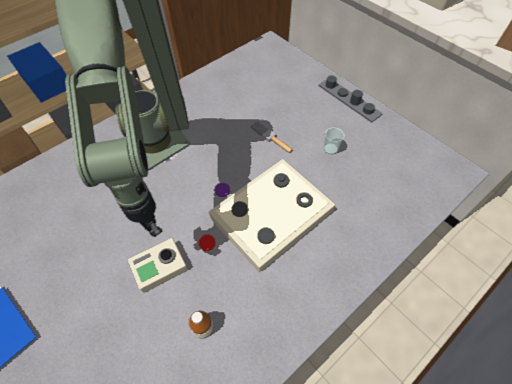

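View pics/wrist5.png

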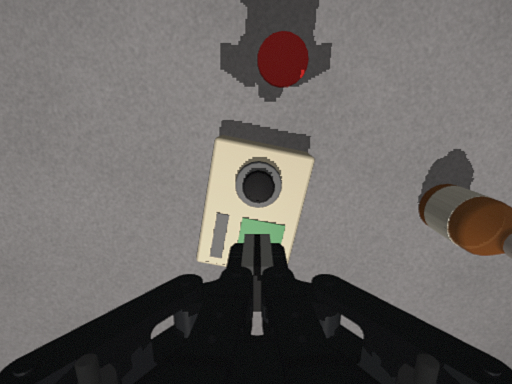

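The button has sprung back (cap at 0.068), the arm is clear, and everything on the bench is where it started: discs at (281,181), (304,200), (240,209) and (266,236) in the scene view.

```bash
python3 -c "
from bench import *
print(finish_job())"
```

```text
the job is handed in; nothing more can be done
None
```

I pointed at the bored disc, pressed the record button all the way down once, let it spring back and moved clear. I handed the job in just after 21 s; no verdict is reported.

- **Pointing:** I held the shut fingertips over the bored disc, centred at about (0.601, 0.222), for about 2.7 s. The wrist-camera depth put them about 27 mm above its top.
- **Button:** The cap went down 6 mm by depth, to its stop, with about 15 N on the wrist. It was back up at 0.068 m afterwards.
- **Last checks:** The wrist force was near zero and the arm was clear. In the final scene picture the discs and the other things were where they started.

**Readings that disagreed:**
- **Fingertip height:** The real fingertips sit about 25 mm above where the reported TCP says they are. The wrist depth showed this, and the point where the fingers met the button agreed. My first pointing, held about 3 s, was therefore about 50 mm above the disc, which is too high. I noticed this over the button, before touching it, and redid the pointing before pressing. The reported TCP was then only about 2 mm above the disc top, so I relied on the measured tip height.
- **Camera positions:** The side camera's positions were several millimetres off those from the scene and wrist cameras, which agreed to about 3 mm. I used the wrist camera.

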